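# Assemble a polishing spindle in its split bearings

## Task

Put the polishing spindle together on its bedplate: lay the spindle down in the two open bearing pedestals, its thick journal in the large pedestal and its thin one in the small, close each pedestal with its own cap, lugs fully home in the notches, and stand the guard squarely over the spindle's barrel between the pedestals, on the bedplate. Leave the flange bearing, the spanner and the tin where they are.

Things in the scene. Friction and masses are not known exactly. Their poses are not given: they have to be found in the camera images.
- spindle: Steel stepped spindle, 0.7 kg, lying in wooden V-blocks (70 mm either side of its middle), axis 66 mm above bench. Origin on the axis, mid-barrel; x along the axis to the thick end. Barrel d 34, x -43..43 mm: grip here from above. Thick journal d 26, x 43..96, nose to 136; thin journal d 18, x -96..-43, stub to -126. May be rolled. Installed: over bedplate centre, axis 50 mm above bench.
- cap_large: Large grey bearing cap, 0.38 kg. Origin: centre of its parting (lower) face, 8 mm above the bench as it stands on its lugs; z up, x along the bore. 36 (x) by 84 mm (y). Hump 48 mm wide in y, top 34 mm above origin, ears 12 mm high beside it: grip the hump's flanks along y, tips just above the ears. Lugs 17 x 7 mm, 8 mm deep, tapered foot, at y -30 and +30. Either way round fits.
- cap_small: Small grey bearing cap, same kind, 0.24 kg. Origin: centre of its parting (lower) face, 8 mm above the bench at start; z up, x along the bore. 30 (x) by 64 mm (y). Hump 36 mm wide in y, top 28 mm above origin, ears 10 mm high: grip as the large one. Lugs 13 x 5 mm, 8 mm deep, tapered foot, at y -23 and +23. Either way round fits.
- guard: Bare aluminium hood, an upturned U open at both ends, 80 mm long (x), 78 wide over its feet (56 inside), 63 high, slotted walls, 0.28 kg. On top a dark handle bar along x, 54 long, 10 wide in y, 79 to 88 mm above the feet: grip it across y, tips above the hood's top. Origin: centre of underside; z up. Its x goes along the spindle, either way round.
- pedestal_large: Large grey bearing pedestal, fixed on the bedplate. Origin: centre of its underside, 12 mm above the bench; z up; x along the bore. 36 (x) by 84 mm (y), foot 102 wide. Open parting face 40 mm above origin; brass half bore, mouth 33 mm. Notches 24 (x) x 12 (y), 9 mm deep, at y -30 and +30. Large cap is home with its origin 40 mm straight above this origin, x axes parallel.
- pedestal_small: Small grey bearing pedestal, fixed at the other end. Origin: centre of its underside, 12 mm above the bench; z up; x along the bore. 30 (x) by 64 mm (y), foot 82 wide. Parting face 40 mm above origin; half bore, mouth 24 mm. Notches 20 (x) x 10 (y), 9 mm deep, at y -23 and +23. Small cap is home with its origin 40 mm straight above this origin, x axes parallel.
- bedplate: Dark steel bedplate fixed on the bench, 224 (x) by 112 (y) by 12 mm thick. Origin: centre of its underside, on the bench; x along the line of the pedestals, which stand 68 mm either side of its centre (which is at +x varies). 103 mm are free between them; the guard stands there, at the centre, on the plate's top.
- flange_bearing: Not part of the job: grey square flange bearing, plate 78 x 78 x 10 mm with a round boss 28 mm high. Origin: centre of its underside.
- spanner: Not part of the job: steel spanner 190 mm long, lying flat. Origin: centre of its underside.
- tin: Not part of the job: round steel tin, 68 mm diameter, 55 mm high. Origin: centre of its underside.
There are look-alikes about, which are no part of the job. Leave any yellow look-alike of the guard alone.

How it is judged:
On the way:
1. the spindle lies in both pedestals, thick journal in the large one (horizontal distance between spindle and bedplate below 0.014 m and z of spindle in the frame of bedplate between 0.046 and 0.0545 m and angle between the x axis of spindle and the x axis of bedplate, either way round below 0.06 rad and x of pedestal_large in the frame of spindle above 0.04 m), for 0.2 s.
At the end, for the whole second after the job is handed in: Spindle in both pedestals, thick end in the large (centre within 14 mm, axis 46-54.5 mm up, 0.06 rad); each cap home on its own pedestal (faces within 2.5 mm, centres 6 mm, tilt 0.06 rad); guard upright on the bedplate (15 mm along, 13 mm across, feet within 3 mm, 0.2 rad); all at rest (all of step 1 and horizontal distance between cap_large and pedestal_large below 0.006 m and z of cap_large in the frame of pedestal_large between 0.037 and 0.0425 m and angle between each of cap_large, cap_small's own z axis and vertical below 0.06 rad and horizontal distance between cap_small and pedestal_small below 0.006 m and z of cap_small in the frame of pedestal_small between 0.037 and 0.0425 m and x of guard in the frame of bedplate between -0.015 and 0.015 m and y of guard in the frame of bedplate between -0.013 and 0.013 m and z of guard in the frame of bedplate below 0.015 m and angle between guard's own z axis and vertical below 0.05 rad and angle between the x axis of guard and the x axis of bedplate, either way round below 0.2 rad and linear speed of each of spindle, cap_large, cap_small, guard below 0.02 m/s); the robot touches nothing.
It fails at once if the flange bearing, the spanner or the tin is moved more than 30 mm (distance of any of flange_bearing, spanner, tin from where it was at the start of the episode above 0.03 m).
It also fails if it takes over 102 s, if anything falls off the work surface, if the arm or the gripper's body presses on something with over 40 N, if the wrist force passes 120 N, or if a joint passes its speed limit or range.

## Robot

A 6-joint arm with a two-finger parallel gripper is mounted at the origin on the work surface. World frame = base frame: x ahead of the robot, y to its left, z up, the work surface at z = 0. Lengths are in m, angles in rad, forces in N, time in s.
With the tool pointing down it reaches from about 0.425 to 0.95 m from the base axis. Payload 3.5 kg.
Tool frame: the origin (TCP) lies midway between the tips of the shut fingers; the grasp point (between the pads) lies 19 mm behind it; z points along the fingers, y is the line along which they close (so a half turn about z gives the same grasp; the last joint's range is limited). The gripper opens to 85 mm and grips with 20 to 120 N. Pads are 22 mm wide; open, the fingers measure 114 mm over their backs; the gripper's body (76 mm by 85 mm) begins 54 mm behind the grasp point. The pads swing forward as they close: fully open they stand 13 mm farther back than shut.
Start: joints at [-1.359, 0.286, 1.577, -0, 1.279, -0.15], TCP at [0.239, -0.631, 0.231] pointing down, gripper open.
Joint ranges: [-2.77, 2.77], [-0.9, 2.22], [0.21, 2.48], [-1.53, 4.67], [0.24, 2.81], [-2.84, 2.84]. Speed limits (rad/s): [2.79, 2.79, 3.14, 3.14, 3.14, 3.14].

## Interface

Orientations are given as a unit quaternion [x, y, z, w].
In Python, from plant import ctrl gives the robot as it stands.
- The arm moves only by the tool send_rows, never from a script. Its argument "series" is a list that holds one entry, the list of rows, each a list of 7 numbers: the shift along the tool's x, y, z in cm, then the turn, a rotation vector about the tool's x, y, z in rad, then the opening, from -1 (shut) to 1 (fully open). In form: [[[x, y, z, rx, ry, rz, jaw], ...]]. A call has 1 to 10 rows; each row shifts and turns the commanded pose from where the row before left it, along the tool's axes as they then stand; what a row does not reach is not made up. A row lasts 1/8 s, in which the tool goes at most 62.5 mm and 10.7 degrees, less where a joint would pass 70% of its speed; a pose out of reach is approached as far as the arm can. A call is refused whole if a number of a shift passes 6.25 or a number of a turn 0.188, either way. A call with a gripper value outside its range is refused whole. The fingers move at their own pace and stop on an object; "force" is the grip in N (left out, the last holds). Time passes only in rows, so rows that do not move let the fingers close. It gives the time, the measured TCP pose, the force, the opening and the grip force at its end, in the units of the state.
- ctrl.get_state(): the state, without advancing time (a new reading comes with each control period).
- ctrl.read_camera(name): name is "side" or "top" or "wrist"; returns a dict with "img" (420x560x3 uint8, red, green, blue), "fx", "fy", "cx", "cy" (pixels), "R" (3x3) and "t" (3): a world point X has camera coordinates R X + t; the wrist camera has in their place "hand_eye" (4x4, takes a point from camera to tool coordinates, whose origin is the TCP and whose axes are the flange's). Camera axes: x right, y down, z forward; pixel columns grow to the right and rows downward; lengths in m; the calibration is good to about 2 mm. A picture is of the moment at which its call begins: read the wrist's pose just before it. There is no depth.
- ctrl.sign_off(): hands the job in; it is judged then, once.
The state is a dict: "time": time; "qpos": joint angles; "dq": joint speeds; "joint_efforts": joint torques, N m; "eef_pos": TCP position; "tcp_rot": TCP orientation; "contact_force": force on the tool from outside, world axes, zero at the start; "wrist_torque": the same for the moment, N m; "opening": opening from 0.0 (shut) to 1.0 (fully open); "finger_force": force on a finger pad.
Only numpy, scipy, OpenCV 4.12 (cv2) and the standard library are available. Lean on these libraries where they do the work, as an engineer would, in place of code of your own. Each camera call takes 0.05 s, during which the arm holds its last target. There are 200 camera calls.

## Working session

There is one attempt and no reset: what is moved stays moved. The work goes in short steps, Python scripts to look and compute and a tool call to move; the robot and the scene stay as the last step left them, time stands still between calls to the robot, and variables do not carry over. Pictures are saved under pics/ and viewed, at most 14 in all, crops included, and the job is handed in when it is done.

Besides the shell and the picture viewer there is one more tool, called after "Call:" in YAML: its name, and indented under it one key for each argument. send_rows: Moves the arm, as the interface text tells. Its arguments: {"type":"object","properties":{"series":{"type":"array"},"force":{"type":"number"}},"required":["series"]}

```bash
ls; mkdir -p pics
python3 - <<'E'
from plant import ctrl
import cv2,json,numpy as np
s=ctrl.get_state();print({k:np.round(v,3).tolist() for k,v in s.items()})
for n in ["top","side","wrist"]:
    c=ctrl.read_camera(n);cv2.imwrite(f"pics/{n}0.png",c["img"][:,:,::-1])
    print(n,{k:np.round(v,4).tolist() for k,v in c.items() if k!="img"})
E
```

```text
pics
{'time': 0.0, 'qpos': [-1.359, 0.287, 1.578, -0.0, 1.279, -0.15], 'dq': [-0.001, 0.001, 0.001, 0.0, -0.001, -0.001], 'joint_efforts': [-0.002, -40.599, -29.263, -0.0, 0.006, 0.0], 'eef_pos': [0.239, -0.631, 0.23], 'tcp_rot': [0.984, 0.18, -0.0, -0.001], 'contact_force': [-0.551, -0.284, 0.542], 'wrist_torque': [-0.01, -0.029, 0.018], 'finger_force': 0.0, 'opening': 1.0}
top {'fx': 388.224, 'fy': 388.224, 'cx': 285.8348, 'cy': 212.8802, 'R': [[0.014, -0.9997, -0.0188], [-0.9882, -0.011, -0.1525], [0.1523, 0.0207, -0.9881]], 't': [0.0159, 0.5531, 0.9181]}
side {'fx': 438.2266, 'fy': 438.2266, 'cx': 279.8024, 'cy': 204.7074, 'R': [[-0.7937, -0.6082, 0.0134], [-0.3532, 0.4427, -0.8242], [0.4954, -0.6588, -0.5662]], 't': [0.4306, 0.2473, 0.8379]}
wrist {'fx': 356.3514, 'fy': 356.3514, 'cx': 284.8745, 'cy': 213.3566, 'hand_eye': [[0.0003, -0.947, -0.3211, 0.0818], [1.0, 0.0004, -0.0003, 0.0003], [0.0004, -0.3211, 0.947, -0.1412], [0.0, 0.0, 0.0, 1.0]]}
```

View pics/top0.png

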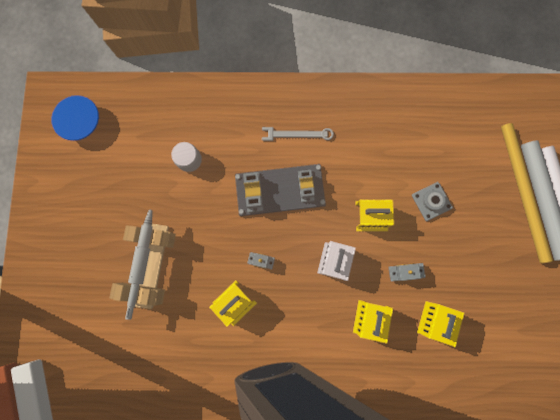

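View pics/side0.png

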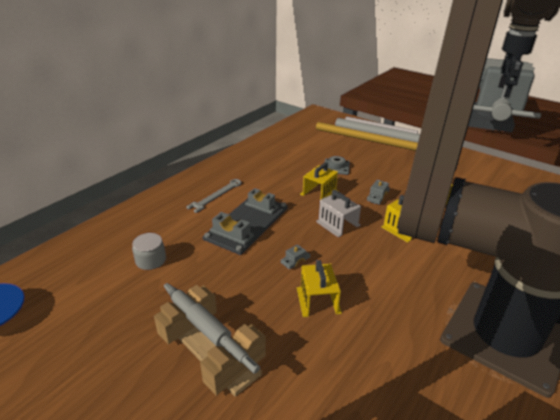

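The top view shows:
- **Guard:** bare hood at (337,261). Its look-alikes are yellow, at (376,214), (373,322), (441,324) and (233,304).
- **Caps:** large at (407,272), small at (260,261). The flange bearing at (432,200) is also grey but is not a cap.
- **Spindle:** (142,265).
- **Bedplate:** (281,190).
- **Leave alone:** tin at (185,157), spanner at (298,134).

I choose the bare hood and check it in a close crop.

```bash
python3 - <<'E'
import cv2
i=cv2.imread("pics/top0.png")
cv2.imwrite("pics/crop1.png",cv2.resize(i[150:330,100:440],(800,424),interpolation=cv2.INTER_CUBIC))
E
cat > h.py <<'E'
from plant import ctrl
import cv2,numpy as np
from scipy.spatial.transform import Rotation as Ro
def cam(n):
    s=ctrl.get_state();c=ctrl.read_camera(n)
    if n=="wrist":
        T=np.eye(4);T[:3,:3]=Ro.from_quat(s["tcp_rot"]).as_matrix();T[:3,3]=s["eef_pos"]
        C=T@np.array(c["hand_eye"])
    else:
        C=np.eye(4);R=np.array(c["R"]);C[:3,:3]=R.T;C[:3,3]=-R.T@np.array(c["t"])
    c["C"]=C;return c
def ray(c,u,v,z):
    d=c["C"][:3,:3]@np.array([(u-c["cx"])/c["fx"],(v-c["cy"])/c["fy"],1]);o=c["C"][:3,3]
    return (o+d*(z-o[2])/d[2])
def proj(c,X):
    p=c["C"][:3,:3].T@(np.array(X)-c["C"][:3,3]);return np.array([c["fx"]*p[0]/p[2]+c["cx"],c["fy"]*p[1]/p[2]+c["cy"]])
def rel(x,y,z,yaw):
    """tool-frame shift (cm) and yaw turn to TCP xyz with tool y axis at world angle yaw"""
    s=ctrl.get_state();R=Ro.from_quat(s["tcp_rot"]).as_matrix()
    d=R.T@(np.array([x,y,z])-s["eef_pos"])*100
    # desired tool: z down, y at yaw (mod pi)
    best=None
    for k in range(-1,2):
        a=yaw+k*np.pi;Y=np.array([np.cos(a),np.sin(a),0]);Z=np.array([0,0,-1.]);X=np.cross(Y,Z)
        rv=Ro.from_matrix(R.T@np.column_stack([X,Y,Z])).as_rotvec()
        q6=s["qpos"][5]+rv[2]
        if best is None or np.linalg.norm(rv)<np.linalg.norm(best):best=rv
    print("shift cm",d.round(2),"turn",best.round(3),"q6",round(s["qpos"][5],2),"t",round(s["time"],2),"F",np.round(s["contact_force"],1),"open",round(s["opening"],3))
E
python3 - <<'E'
from h import *
c=cam("top")
for n,(u,v),z in [("spA thick?",(150,212),.066),("spB",(128,317),.066),("bed1",(236,174),.012),("bed2",(322,166),.012),("bed3",(326,208),.012),("bed4",(240,216),.012),("capS",(260,261),.03),("capL",(407,272),.035),("guard",(343,261),.085),("tin",(185,157),.055),("flange",(434,200),.02)]:
    print(n,ray(c,u,v,z).round(4))
E
```

```text
spA thick? [0.5477 0.3526 0.066 ]
spB [0.2992 0.3875 0.066 ]
bed1 [0.6584 0.1546 0.012 ]
bed2 [ 0.6818 -0.0687  0.012 ]
bed3 [ 0.5713 -0.0789  0.012 ]
bed4 [0.5482 0.1406 0.012 ]
capS [0.4342 0.0851 0.03  ]
capL [ 0.4124 -0.2726  0.035 ]
guard [ 0.4352 -0.1118  0.085 ]
tin [0.6901 0.2778 0.055 ]
flange [ 0.5934 -0.3508  0.02  ]
```

View pics/crop1.png

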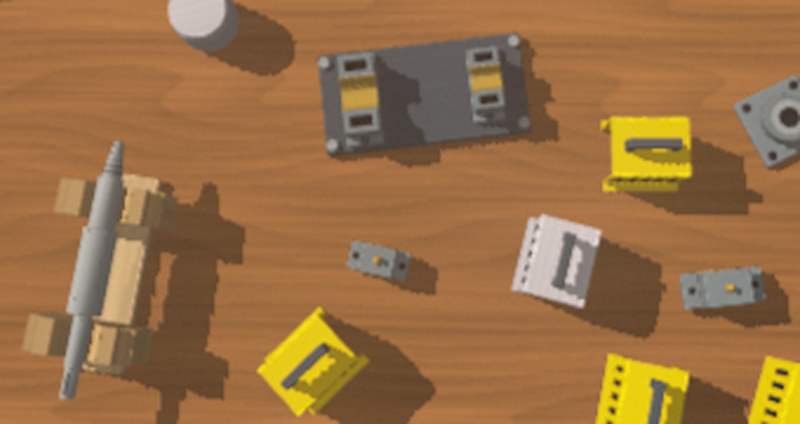

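The crop confirms the bare hood at (567,262) with its dark handle. The large pedestal is on the left at (358,90) and the small one on the right at (485,85). The spindle is at (92,265); which end is thick still has to be seen from close by.

Call:
send_rows:
  series:
    - [[0,0,0,0,0,0.1815,1],[0,0,0,0,0,0.1815,1],[2.6,-4.7,-0.2,0,0,0,1],[2.6,-4.7,-0.2,0,0,0,1],[2.6,-4.7,-0.2,0,0,0,1],[2.6,-4.7,-0.2,0,0,0,1],[2.6,-4.7,-0.2,0,0,0,1],[2.6,-4.7,-0.2,0,0,0,1],[2.6,-4.7,-0.2,0,0,0,1],[2.6,-4.7,-0.2,0,0,0,1]]

```text
time: 1.45
eef_pos: [0.4479, -0.2539, 0.2474]
tcp_rot: [1.0, -0.001, 0.0, 0.0]
contact_force: [0.6, 0.2, -0.6]
opening: 0.999
finger_force: 0.0
```

Call:
send_rows:
  series:
    - [[2.6,-4.7,-0.2,0,0,0,1],[2.6,-4.7,-0.2,0,0,0,1],[0,0,0,0,0,0,1],[0,0,0,0,0,0,1]]

```text
time: 1.95
eef_pos: [0.4993, -0.1617, 0.2511]
tcp_rot: [1.0, -0.0, -0.0, 0.0]
contact_force: [-0.3, -0.2, 0.8]
opening: 0.998
finger_force: 0.0
```

Run:
```python
from h import *
import pickle
c=cam("wrist");cv2.imwrite("pics/wA.png",c["img"][:,:,::-1]);pickle.dump(c,open("wA.pkl","wb"))
rel(.52,.15,.25,-np.pi/2)
```

```text
shift cm [  2.03 -31.23   0.1 ] turn [ 0.     0.001 -0.002] q6 1.07 t 2.0 F [-0.4  0.4  0.1] open 0.998
```

View pics/wA.png

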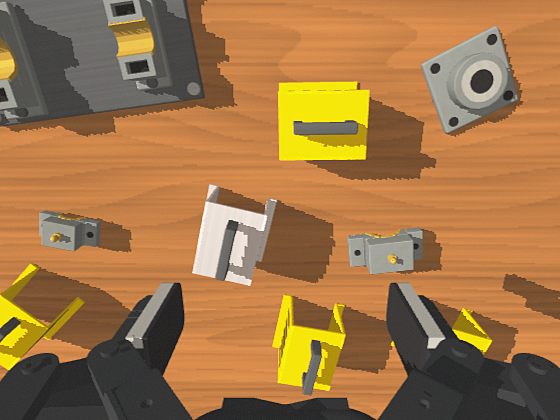

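The wrist view shows the large cap at (386,250), the guard with its handle at (228,250), the small cap at (68,232) and the small pedestal at (135,40). On to bedplate and spindle.

Call:
send_rows:
  series:
    - [[0.3,-5.2,0,0,0,0,1],[0.3,-5.2,0,0,0,0,1],[0.3,-5.2,0,0,0,0,1],[0.3,-5.2,0,0,0,0,1],[0.3,-5.2,0,0,0,0,1],[0.3,-5.2,0,0,0,0,1],[0,0,0,0,0,0,1],[0,0,0,0,0,0,1]]

```text
time: 3.0
eef_pos: [0.518, 0.149, 0.2511]
tcp_rot: [1.0, -0.001, -0.0, 0.0]
contact_force: [0.4, -0.4, 0.1]
opening: 0.999
finger_force: 0.0
```

Run:
```python
from h import *
import pickle
c=cam("wrist");cv2.imwrite("pics/wB.png",c["img"][:,:,::-1]);pickle.dump(c,open("wB.pkl","wb"))
rel(.46,.34,.25,-np.pi/2)
```

```text
shift cm [ -5.88 -19.11   0.11] turn [ 0.001  0.    -0.003] q6 1.67 t 3.05 F [-0.   0.1 -1.3] open 0.998
```

View pics/wB.png

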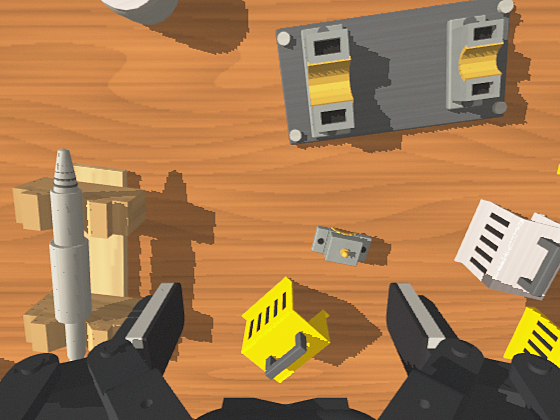

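Thick journal (about 30 px wide) is at the upper, +x end of the spindle at (68,215), and the thin one (about 20 px) at (75,340). Large pedestal notches are at (327,46) and (333,117), small ones at (485,31) and (482,88).

```bash
cat > m.py <<'E'
from h import *
import pickle
c=pickle.load(open("wB.pkl","rb"));I=c["img"];hsv=cv2.cvtColor(I,cv2.COLOR_RGB2HSV)
V=hsv[...,2]
P={}
for n,(u,v) in dict(L1=(327,46),L2=(333,117),S1=(485,31),S2=(482,88)).items():
    w=16;sub=V[v-w:v+w,u-w-5:u+w+5]
    m=(sub<75).astype(np.uint8);k,lab,st,ce=cv2.connectedComponentsWithStats(m)
    j=min(range(1,k),key=lambda i:np.hypot(*(ce[i]-[w+5,w])) if st[i,4]>40 else 99)
    x,y,ww,hh,a=st[j];p=(u-w-5+x+ww/2-.5,v-w+y+hh/2-.5);P[n]=ray(c,*p,.052);print(n,p,(ww,hh,a),P[n].round(4))
L=(P["L1"]+P["L2"])/2;S=(P["S1"]+P["S2"])/2
print("L",L.round(4),"S",S.round(4),"dist",np.linalg.norm(L-S),"yaw S->L",np.degrees(np.arctan2(*(L-S)[[1,0]])), "notch sep",np.linalg.norm(P["L1"]-P["L2"]),np.linalg.norm(P["S1"]-P["S2"]),"centre",((L+S)/2).round(4))
# spindle
g=((hsv[...,1]<45)&(V>60))
A=[]
for v in range(152,350,8):
    xs=np.where(g[v,30:100])[0]+30
    if len(xs): A.append((v,xs.min(),xs.max(),len(xs)))
print(A)
E
python3 m.py
```

```text
L1 (np.float64(326.5), np.float64(46.0)) (np.int32(26), np.int32(17), np.int32(349)) [0.6381 0.1119 0.052 ]
L2 (np.float64(333.0), np.float64(116.0)) (np.int32(25), np.int32(15), np.int32(282)) [0.5793 0.1039 0.052 ]
S1 (np.float64(483.0), np.float64(32.5)) (np.int32(19), np.int32(14), np.int32(207)) [ 0.6484 -0.0224  0.052 ]
S2 (np.float64(482.0), np.float64(88.0)) (np.int32(21), np.int32(13), np.int32(176)) [ 0.6033 -0.0294  0.052 ]
L [0.6087 0.1079 0.052 ] S [ 0.6259 -0.0259  0.052 ] dist 0.13489755954553445 yaw S->L 97.31459224472515 notch sep 0.059413451773982884 0.04562049386334753 centre [0.6173 0.041  0.052 ]
[(152, np.int64(58), np.int64(68), 11), (160, np.int64(57), np.int64(70), 14), (168, np.int64(55), np.int64(72), 18), (176, np.int64(54), np.int64(74), 21), (184, np.int64(54), np.int64(75), 22), (192, np.int64(50), np.int64(81), 32), (200, np.int64(51), np.int64(81), 31), (208, np.int64(52), np.int64(81), 30), (216, np.int64(52), np.int64(82), 31), (224, np.int64(53), np.int64(82), 30), (232, np.int64(54), np.int64(82), 29), (240, np.int64(52), np.int64(87), 36), (248, np.int64(50), np.int64(87), 38), (256, np.int64(50), np.int64(88), 39), (264, np.int64(51), np.int64(88), 38), (272, np.int64(52), np.int64(89), 38), (280, np.int64(52), np.int64(89), 38), (288, np.int64(53), np.int64(89), 37), (296, np.int64(54), np.int64(90), 37), (304, np.int64(54), np.int64(90), 37), (312, np.int64(55), np.int64(90), 36), (320, np.int64(58), np.int64(83), 26), (328, np.int64(65), np.int64(83), 19), (336, np.int64(66), np.int64(84), 19), (344, np.int64(67), np.int64(84), 18)]
```

Pedestal spacing (135 vs 136 mm) and notch separations (59.4 vs 60, 45.6 vs 46 mm) match. I'll go above the spindle.

Call:
send_rows:
  series:
    - [[-1.2,-4.4,0,0,0,0,1],[-1.2,-4.4,0,0,0,0,1],[-1.2,-4.4,0,0,0,0,1],[-1.2,-4.4,0,0,0,0,1],[-1.2,-4.4,0,0,0,0,1],[0,0,0,0,0,0.12,1],[0,0,0,0,0,0,1],[0,0,0,0,0,0,1]]

```text
time: 4.05
eef_pos: [0.4589, 0.3691, 0.2513]
tcp_rot: [0.998, -0.061, 0.0, 0.0]
contact_force: [-0.2, -0.4, 0.5]
opening: 0.998
finger_force: 0.0
```

Run:
```python
from h import *
import pickle
c=cam("wrist");cv2.imwrite("pics/wC.png",c["img"][:,:,::-1]);pickle.dump(c,open("wC.pkl","wb"))
I=c["img"];hsv=cv2.cvtColor(I,cv2.COLOR_RGB2HSV);g=((hsv[...,1]<45)&(hsv[...,2]>60))
u0=proj(c,[.423,.37,.066]);print(u0)
u0=int(u0[0]);A=[]
for v in range(0,420,6):
    xs=np.where(g[v,u0-45:u0+45])[0]+u0-45
    if len(xs): A.append((v,int(xs.min()),int(xs.max()),ray(c,(xs.min()+xs.max())/2,v,.066).round(4)[:2].tolist()))
for a in A:print(a)
```

```text
[287.85226407 220.19486298]
(78, 289, 294, [0.5513, 0.3515])
(84, 286, 297, [0.5465, 0.3521])
(90, 285, 297, [0.5417, 0.3531])
(96, 284, 298, [0.5368, 0.3537])
(102, 284, 299, [0.5318, 0.3538])
(108, 283, 300, [0.5268, 0.3544])
(114, 282, 300, [0.5218, 0.3554])
(120, 281, 301, [0.5166, 0.356])
(126, 277, 304, [0.5115, 0.357])
(132, 277, 304, [0.5063, 0.3577])
(138, 277, 304, [0.501, 0.3583])
(144, 277, 304, [0.4957, 0.3589])
(150, 277, 303, [0.4904, 0.36])
(156, 277, 303, [0.4849, 0.3606])
(162, 277, 303, [0.4794, 0.3613])
(168, 277, 303, [0.4739, 0.3619])
(174, 277, 303, [0.4682, 0.3626])
(180, 277, 303, [0.4625, 0.3632])
(186, 273, 307, [0.4568, 0.3639])
(192, 273, 306, [0.451, 0.3651])
(198, 273, 306, [0.4451, 0.3658])
(204, 273, 306, [0.4392, 0.3665])
(210, 273, 306, [0.4332, 0.3672])
(216, 273, 306, [0.4271, 0.3679])
(222, 273, 305, [0.421, 0.3691])
(228, 273, 305, [0.4148, 0.3698])
(234, 273, 305, [0.4085, 0.3706])
(240, 273, 305, [0.4021, 0.3713])
(246, 273, 305, [0.3957, 0.3721])
(252, 273, 304, [0.3892, 0.3734])
(258, 272, 304, [0.3827, 0.3747])
(264, 272, 304, [0.376, 0.3755])
(270, 280, 297, [0.3692, 0.3758])
(276, 280, 296, [0.3624, 0.3771])
(282, 280, 296, [0.3555, 0.3779])
(288, 280, 296, [0.3484, 0.3787])
(294, 280, 295, [0.3414, 0.3801])
(300, 280, 295, [0.3342, 0.381])
(306, 280, 295, [0.3269, 0.3818])
(312, 282, 293, [0.3196, 0.3827])
(318, 282, 293, [0.3121, 0.3836])
(324, 281, 292, [0.3047, 0.3856])
(330, 281, 293, [0.297, 0.386])
(336, 287, 287, [0.2892, 0.3869])
```

View pics/wC.png

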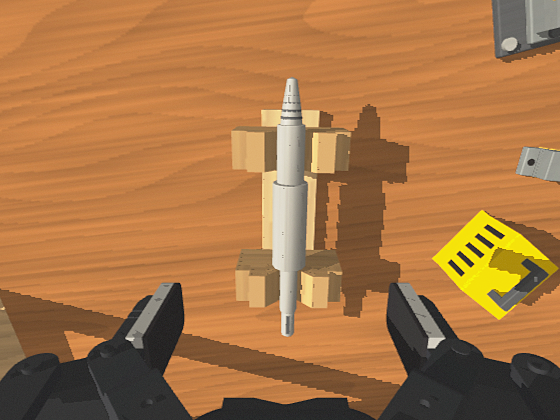

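The spindle is clear: nose tip at (291,78), stub end at (287,336), barrel shoulders at rows 184 and 268. Length is 262 mm as given, centre (0.416, 0.370), axis at -7.65°.

Run:
```python
from h import *
rel(.416,.3698,.047,np.radians(82.35))
```

```text
shift cm [-4.26  0.46 20.44] turn [ 0.    -0.     0.011] q6 2.2 t 4.1 F [ 0.3 -0.1 -0.1] open 1.0
```

Call:
send_rows:
  series:
    - [[-2.1,0.23,0,0,0,0.011,1],[-2.16,0.23,0,0,0,0,1],[0,0,5,0,0,0,1],[0,0,5,0,0,0,1],[0,0,4.4,0,0,0,1],[0,0,3,0,0,0,1],[0,0,2,0,0,0,1],[0,0,1,0,0,0,1],[0,0,0,0,0,0,1]]

```text
time: 5.22
eef_pos: [0.4149, 0.371, 0.0471]
tcp_rot: [0.998, -0.066, -0.0, 0.0]
contact_force: [-0.5, -0.3, 0.7]
opening: 1.005
finger_force: 0.0
```

Call:
send_rows:
  series:
    - [[0,0,0,0,0,0,-1],[0,0,0,0,0,0,-1],[0,0,0,0,0,0,-1],[0,0,0,0,0,0,-1],[0,0,0,0,0,0,-1],[0,0,0,0,0,0,-1]]
  force: 70

```text
time: 5.98
eef_pos: [0.4157, 0.3703, 0.0485]
tcp_rot: [0.998, -0.065, 0.0, 0.001]
contact_force: [-2.1, -5.6, 7.1]
opening: 0.373
finger_force: 69.2
```

Call:
send_rows:
  series:
    - [[0,0,-1,0,0,0,-1],[0,0,-3,0,0,0,-1],[0,0,-4,0,0,0,-1],[0,0,-4,0,0,0,-1],[0,0,-2,0,0,0,-1],[0,0,0,0,0,0,-1]]

```text
time: 6.72
eef_pos: [0.4157, 0.3718, 0.1887]
tcp_rot: [0.998, -0.066, 0.001, -0.001]
contact_force: [0.4, 1.3, -5.0]
opening: 0.381
finger_force: 70.4
```

Run:
```python
from h import *
c=cam("side");cv2.imwrite("pics/s1.png",c["img"][:,:,::-1][150:420,100:400])
rel(.6173,.041,.19,np.radians(97.3-90))
```

```text
shift cm [24.43 30.06 -0.33] turn [1.000e-03 1.000e-03 1.311e+00] q6 2.25 t 6.78 F [ 0.1  0.4 -5.9] open 0.376
```

View pics/s1.png

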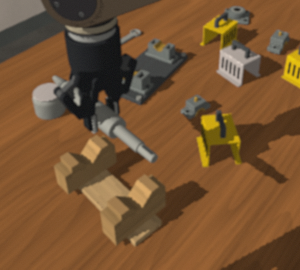

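Call:
send_rows:
  series:
    - [[2.71,3.34,0,0,0,0,-1],[2.71,3.34,0,0,0,0,-1],[2.71,3.34,0,0,0,0,-1],[2.71,3.34,0,0,0,0,-1],[2.71,3.34,0,0,0,0,-1],[2.71,3.34,0,0,0,0,-1],[2.71,3.34,0,0,0,0,-1],[2.71,3.34,0,0,0,0,-1],[2.75,3.34,0,0,0,0,-1],[0,0,0,0,0,0,-1]]

```text
time: 8.02
eef_pos: [0.6177, 0.0384, 0.1842]
tcp_rot: [0.998, -0.068, -0.002, 0.0]
contact_force: [-0.0, 0.8, -5.6]
opening: 0.372
finger_force: 70.8
```

Call:
send_rows:
  series:
    - [[0,0,0,0,0,-0.17,-1],[0,0,0,0,0,-0.17,-1],[0,0,0,0,0,-0.17,-1],[0,0,0,0,0,-0.17,-1],[0,0,0,0,0,-0.17,-1],[0,0,0,0,0,-0.17,-1],[0,0,0,0,0,-0.17,-1],[0,0,0,0,0,-0.17,-1],[0,0,0,0,0,-0.17,-1],[0,0,0,0,0,-0.17,-1]]

```text
time: 9.28
eef_pos: [0.6161, 0.0421, 0.1845]
tcp_rot: [0.706, 0.708, -0.001, -0.002]
contact_force: [0.2, 0.0, -5.3]
opening: 0.375
finger_force: 71.0
```

Call:
send_rows:
  series:
    - [[0,0,0,0,0,-0.131,-1],[0,0,0,0,0,0,-1],[0,0,0,0,0,0,-1],[0,0,0,0,0,0,-1]]

```text
time: 9.78
eef_pos: [0.6176, 0.0413, 0.1868]
tcp_rot: [0.661, 0.751, -0.0, -0.0]
contact_force: [0.0, 0.2, -4.8]
opening: 0.374
finger_force: 70.9
```

Run:
```python
from h import *
rel(.6173,.041,.1,np.radians(97.3-90))
c=cam("wrist");cv2.imwrite("pics/wD.png",c["img"][:,:,::-1])
```

```text
shift cm [-0.03 -0.02  8.68] turn [-0.001 -0.    -0.   ] q6 -0.22 t 9.78 F [ 0.   0.2 -4.8] open 0.374
```

View pics/wD.png

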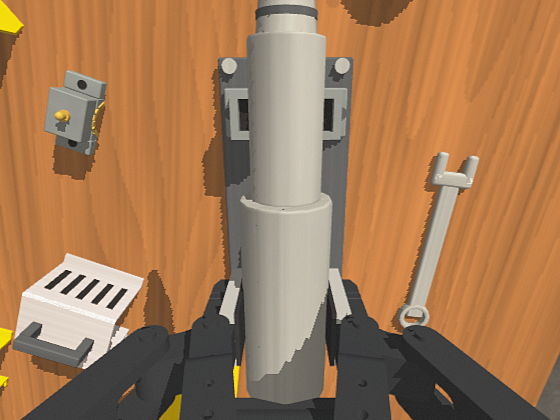

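The spindle is centred over the large pedestal, with its bore column at (286,110) and the thick end up in the image. Lowering.

Call:
send_rows:
  series:
    - [[0,0,4,0,0,0,-1],[0,0,4,0,0,0,-1],[0,0,3,0,0,0,-1],[0,0,2,0,0,0,-1],[0,0,1,0,0,0,-1],[0,0,0.5,0,0,0,-1],[0,0,0,0,0,0,-1]]

```text
time: 10.7
eef_pos: [0.6185, 0.0411, 0.0431]
tcp_rot: [0.66, 0.751, 0.0, 0.001]
contact_force: [-0.3, -0.4, -5.3]
opening: 0.375
finger_force: 71.0
```

Call:
send_rows:
  series:
    - [[0,0,0.3,0,0,0,-1],[0,0,0.3,0,0,0,-1],[0,0,0.15,0,0,0,-1],[0,0,0,0,0,0,-1],[0,0,0,0,0,0,-1]]

```text
time: 11.32
eef_pos: [0.6179, 0.0411, 0.0349]
tcp_rot: [0.66, 0.751, 0.0, 0.0]
contact_force: [0.1, -0.5, -5.0]
opening: 0.37
finger_force: 71.0
```

Call:
send_rows:
  series:
    - [[0,0,0.15,0,0,0,-1],[0,0,0.15,0,0,0,-1],[0,0,0,0,0,0,-1],[0,0,0,0,0,0,-1]]

```text
time: 11.82
eef_pos: [0.6182, 0.041, 0.0331]
tcp_rot: [0.66, 0.751, 0.0, 0.0]
contact_force: [-4.4, -0.6, 6.7]
opening: 0.375
finger_force: 71.8
```

Seated: it carries the weight at the expected height. Releasing.

Call:
send_rows:
  series:
    - [[0,0,0,0,0,0,0.3],[0,0,0,0,0,0,0.5],[0,0,0,0,0,0,0.6],[0,0,0,0,0,0,0.6],[0,0,-3,0,0,0,0.6],[0,0,-5,0,0,0,1],[0,0,-5,0,0,0,1],[0,0,-5,0,0,0,1],[0,0,-3.7,0,0,0,1],[0,0,0,0,0,0,1]]

```text
time: 13.08
eef_pos: [0.62, 0.041, 0.2538]
tcp_rot: [0.66, 0.751, 0.003, 0.004]
contact_force: [0.0, 0.1, -0.3]
opening: 1.001
finger_force: 0.0
```

Run:
```python
from h import *
import pickle
s=ctrl.get_state();print(s["eef_pos"])
c=cam("wrist");cv2.imwrite("pics/wE.png",c["img"][:,:,::-1]);pickle.dump(c,open("wE.pkl","wb"))
rel(.47,.085,.25,np.radians(-90))
```

```text
[0.62003749 0.04095148 0.25380941]
shift cm [ 6.260e+00 -1.418e+01  1.000e-02] turn [ 0.003  0.003 -1.443] q6 -0.23 t 13.12 F [ 0.2 -0.1 -0.5] open 1.001
```

View pics/wE.png

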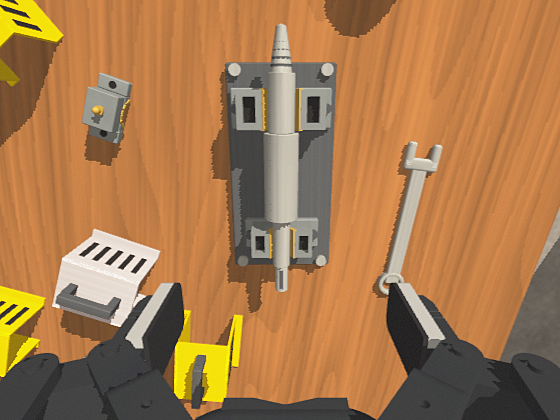

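The spindle lies in both pedestals, thick journal at (282,95) in the large and thin one at (282,235) in the small. The small cap's ear bolts show at (112,84) and (103,133).

```bash
cat > m2.py <<'E'
from h import *
import pickle
def blobs(c,u,v,w,th,amin,amax,z):
    V=c["img"].max(2);sub=V[v-w:v+w,u-w:u+w];m=(sub<th).astype(np.uint8)
    k,lab,st,ce=cv2.connectedComponentsWithStats(m)
    for i in range(1,k):
        if amin<=st[i,4]<=amax:
            x,y,ww,hh,a=st[i];p=(u-w+x+ww/2-.5,v-w+y+hh/2-.5);print(np.round(p,1),(int(ww),int(hh),int(a)),ray(c,*p,z).round(4))
if __name__=="__main__":
    E=pickle.load(open("wE.pkl","rb"));A=pickle.load(open("wA.pkl","rb"));B=pickle.load(open("wB.pkl","rb"))
    for p in [(248,109),(314,108),(260,243),(306,243)]:
        print("notch");blobs(E,*p,18,75,40,600,.052)
    print("small E");blobs(E,107,107,40,80,12,200,.018)
    print("small B");blobs(B,343,245,40,80,12,200,.018)
    print("large A");blobs(A,386,250,48,80,12,200,.020)
    c=E;big=np.hstack([cv2.resize(x,(380,380),interpolation=cv2.INTER_CUBIC) for x in (E["img"][60:155,60:155],A["img"][203:298,338:433])])
    cv2.imwrite("pics/caps.png",big[:,:,::-1])
E
python3 m2.py
```

```text
notch
[248.5 109.5] (12, 26, 291) [0.579  0.1034 0.052 ]
[232.  114.5] (5, 24, 58) [0.5643 0.097  0.052 ]
notch
[313.  109.5] (13, 26, 284) [0.6381 0.111  0.052 ]
notch
[257.  242.5] (31, 36, 267) [ 0.6005 -0.0284  0.052 ]
[259.5 243. ] (8, 15, 112) [ 0.6032 -0.0286  0.052 ]
notch
[303.  242.5] (9, 14, 113) [ 0.6482 -0.0224  0.052 ]
small E
[112.   84.5] (7, 8, 42) [0.4397 0.108  0.018 ]
[102.5 133. ] (8, 7, 43) [0.4288 0.0591 0.018 ]
small B
[320.5 240.5] (6, 6, 23) [0.4402 0.108  0.018 ]
[363. 249.] (5, 7, 25) [0.4295 0.0589 0.018 ]
large A
[416. 246.] (5, 7, 29) [ 0.4155 -0.3116  0.02  ]
[357.  252.5] (5, 6, 23) [ 0.4074 -0.2449  0.02  ]
[396.5 290. ] (16, 15, 168) [ 0.3584 -0.2951  0.02  ]
[421.5 296. ] (8, 3, 17) [ 0.3502 -0.3259  0.02  ]
```

View pics/caps.png

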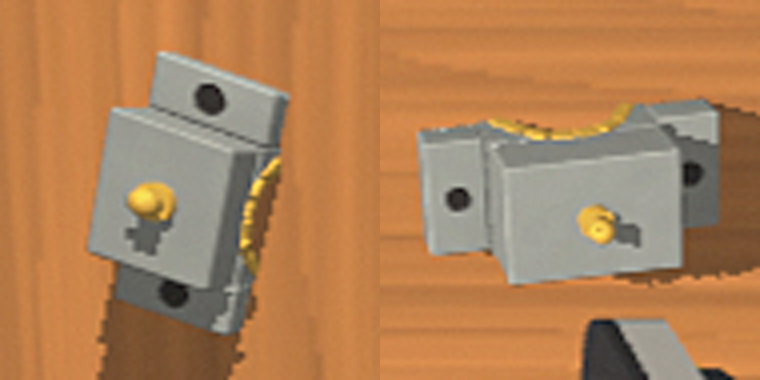

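Both views agree on the small cap: centre (0.4345, 0.0836), y at 77.5°, bolt separation 50 mm as expected. Pedestals re-measured: small (0.6258, -0.0256), large (0.6087, 0.1075), bore axis at 97.3°. Moving to the small cap.

Run:
```python
from h import *
rel(.4345,.0836,.15,np.radians(77.5))
```

```text
shift cm [  6.58 -17.76   9.99] turn [ 0.003  0.003 -1.225] q6 -0.23 t 13.12 F [ 0.2 -0.1 -0.5] open 1.001
```

Call:
send_rows:
  series:
    - [[1.65,-4.44,0,0,0,0,1],[1.65,-4.44,0,0,0,0,1],[1.65,-4.44,0,0,0,0,1],[1.63,-4.44,0,0,0,0,1],[0,0,2,0.003,0.003,-0.175,1],[0,0,2,0,0,-0.175,1],[0,0,2,0,0,-0.175,1],[0,0,2,0,0,-0.175,1],[0,0,2,0,0,-0.175,1],[0,0,0,0,0,-0.175,1]]

```text
time: 14.38
eef_pos: [0.43, 0.084, 0.1445]
tcp_rot: [0.192, 0.981, 0.0, -0.006]
contact_force: [0.7, 0.3, 1.1]
opening: 0.997
finger_force: 0.0
```

Call:
send_rows:
  series:
    - [[0,0,0,0,0,-0.175,1],[0,0,0,0,0,0,1],[0,0,0,0,0,0,1]]

```text
time: 14.75
eef_pos: [0.4323, 0.0839, 0.1478]
tcp_rot: [0.11, 0.994, 0.001, -0.003]
contact_force: [-1.1, 0.0, 1.2]
opening: 1.002
finger_force: 0.0
```

Run:
```python
from m2 import *
c=cam("wrist");p=proj(c,[.4345,.0836,.03]);print(p)
for q in ([.44,.108,.018],[.429,.059,.018]):
    u,v=proj(c,q).round().astype(int);print(u,v)
    if 20<v<400: blobs(c,u,v,20,80,12,400,.018)
cv2.imwrite("pics/wF.png",c["img"][:,:,::-1])
rel(.4345,.0836,.018,np.radians(77.5))
```

```text
[285.69112841 211.39589662]
317 207
[317. 206.] (9, 9, 59) [0.4393 0.1081 0.018 ]
254 207
[254.5 206.5] (10, 10, 72) [0.4289 0.0594 0.018 ]
shift cm [-0.27 -0.   13.01] turn [ 0.001 -0.005 -0.002] q6 -1.39 t 14.8 F [ 0.4 -0.5  0.7] open 1.001
```

Call:
send_rows:
  series:
    - [[-0.23,0,3,0,-0.005,-0.006,1],[0,0,4,0,0,0,1],[0,0,3,0,0,0,1],[0,0,2,0,0,0,1],[0,0,1,0,0,0,1],[0,0,0,0,0,0,1],[0,0,0,0,0,0,1]]

```text
time: 15.68
eef_pos: [0.4362, 0.0836, 0.0197]
tcp_rot: [0.106, 0.994, 0.001, 0.002]
contact_force: [0.1, -0.3, -0.7]
opening: 1.003
finger_force: 0.0
```

Run:
```python
from h import *
rel(.4341,.0837,.018,np.radians(77.7))
```

```text
shift cm [ 0.21 -0.03  0.17] turn [0.002 0.003 0.003] q6 -1.4 t 15.68 F [ 0.1 -0.3 -0.7] open 1.003
```

Call:
send_rows:
  series:
    - [[0.17,-0.03,0.17,0.001,0.003,0,1],[0,0,0,0,0,0,1],[0,0,0,0,0,0,-1],[0,0,0,0,0,0,-1],[0,0,0,0,0,0,-1],[0,0,0,0,0,0,-1],[0,0,0,0,0,0,-1],[0,0,0,0,0,0,-1]]
  force: 50

```text
time: 16.68
eef_pos: [0.434, 0.0836, 0.0175]
tcp_rot: [0.106, 0.994, 0.0, -0.0]
contact_force: [0.4, -0.1, 4.2]
opening: 0.406
finger_force: 51.6
```

Run:
```python
from h import *
rel(.4341,.0837,.018,np.radians(77.7))
```

```text
shift cm [-0.    0.01 -0.05] turn [ 0.001 -0.001  0.003] q6 -1.4 t 16.68 F [ 0.4 -0.1  4.2] open 0.406
```

Call:
send_rows:
  series:
    - [[0,0,-2,0,0,0,-1],[0,0,-4,0,0,0,-1],[0,0,-5,0,0,0,-1],[0,0,-3,0,0,0,-1],[0,0,0,0,0,0,-1],[0,0,0,0,0,0,-1]]

```text
time: 17.42
eef_pos: [0.4322, 0.0835, 0.1548]
tcp_rot: [0.106, 0.994, 0.0, -0.003]
contact_force: [-0.1, -0.3, -3.5]
opening: 0.409
finger_force: 51.2
```

Run:
```python
from h import *
rel(.6258,-.0256,.15,np.radians(7.3))
```

```text
shift cm [-21.22  -6.6    0.35] turn [-0.004 -0.005  1.232] q6 -1.4 t 17.43 F [-0.1 -0.3 -3.5] open 0.409
```

Call:
send_rows:
  series:
    - [[-4.24,-1.32,0,0,0,0,-1],[-4.24,-1.32,0,0,0,0,-1],[-4.24,-1.32,0,0,0,0,-1],[-4.24,-1.32,0,0,0,0,-1],[-4.26,-1.32,0,0,0,0,-1],[0,0,0,0,0,0.176,-1],[0,0,0,0,0,0.176,-1],[0,0,0,0,0,0.176,-1],[0,0,0,0,0,0.176,-1],[0,0,0,0,0,0.176,-1]]

```text
time: 18.68
eef_pos: [0.6255, -0.0253, 0.1525]
tcp_rot: [0.522, 0.853, -0.001, -0.004]
contact_force: [0.4, 0.3, -2.5]
opening: 0.409
finger_force: 51.1
```

Call:
send_rows:
  series:
    - [[0,0,0,0,0,0.176,-1],[0,0,0,0,0,0.176,-1],[0,0,0,0,0,0,-1],[0,0,0,0,0,0,-1],[0,0,0,0,0,0,-1]]

```text
time: 19.3
eef_pos: [0.6271, -0.0256, 0.1558]
tcp_rot: [0.66, 0.751, -0.001, -0.002]
contact_force: [0.8, 0.1, -1.3]
opening: 0.408
finger_force: 51.1
```

Run:
```python
from h import *
rel(.6258,-.0256,.072,np.radians(7.3))
c=cam("wrist");cv2.imwrite("pics/wG.png",c["img"][:,:,::-1])
```

```text
shift cm [ 0.   -0.1   8.38] turn [-0.003 -0.002  0.001] q6 -0.33 t 19.3 F [ 0.8  0.1 -1.3] open 0.408
```

Call:
send_rows:
  series:
    - [[0,-0.1,3,-0.003,-0.002,0,-1],[0,0,3,0,0,0,-1],[0,0,1.5,0,0,0,-1],[0,0,0.8,0,0,0,-1],[0,0,0,0,0,0,-1],[0,0,0,0,0,0,-1],[0,0,0,0,0,0,-1]]

```text
time: 20.23
eef_pos: [0.6272, -0.0259, 0.0749]
tcp_rot: [0.661, 0.751, 0.001, 0.002]
contact_force: [0.1, -0.1, -2.0]
opening: 0.408
finger_force: 51.0
```

Run:
```python
from h import *
rel(.6258,-.0256,.0615,np.radians(7.3))
c=cam("wrist");cv2.imwrite("pics/wH.png",c["img"][:,:,::-1])
```

```text
shift cm [ 0.05 -0.14  1.34] turn [ 0.003  0.002 -0.   ] q6 -0.33 t 20.23 F [ 0.1 -0.1 -2. ] open 0.408
```

View pics/wH.png

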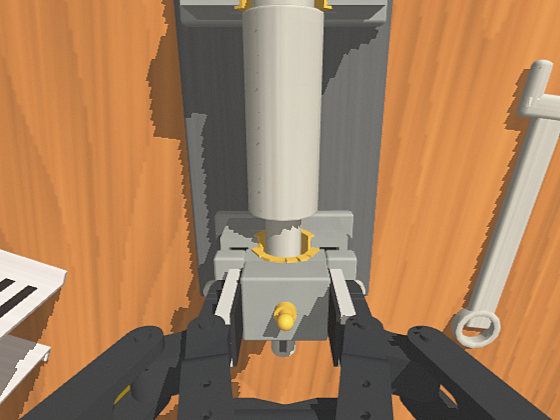

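The cap at (285,300) is centred over the thin journal and the notches, at the right yaw. Lowering gently.

Call:
send_rows:
  series:
    - [[0.05,-0.14,0.3,0.003,0.002,0,-1],[0,0,0.3,0,0,0,-1],[0,0,0.2,0,0,0,-1],[0,0,0.2,0,0,0,-1],[0,0,0,0,0,0,-1]]

```text
time: 20.9
eef_pos: [0.6248, -0.0254, 0.0633]
tcp_rot: [0.661, 0.751, -0.0, -0.001]
contact_force: [0.4, -0.3, -2.6]
opening: 0.404
finger_force: 51.0
```

Call:
send_rows:
  series:
    - [[0,0,0.15,0,0,0,-1],[0,0,0.15,0,0,0,-1],[0,0,0,0,0,0,-1],[0,0,0,0,0,0,-1]]

```text
time: 21.4
eef_pos: [0.6252, -0.0255, 0.0616]
tcp_rot: [0.661, 0.751, -0.0, -0.001]
contact_force: [-3.6, 1.0, 4.6]
opening: 0.413
finger_force: 52.0
```

Home height reached (0.0616) with the weight taken. Release and lift.

Call:
send_rows:
  series:
    - [[0,0,0,0,0,0,0.4],[0,0,0,0,0,0,0.6],[0,0,0,0,0,0,0.6],[0,0,-2,0,0,0,0.6],[0,0,-5,0,0,0,1],[0,0,-5,0,0,0,1],[0,0,-5,0,0,0,1],[0,0,-2,0,0,0,1],[0,0,0,0,0,0,1],[0,0,0,0,0,0,1]]

```text
time: 22.65
eef_pos: [0.6241, -0.0254, 0.2479]
tcp_rot: [0.661, 0.751, -0.001, -0.003]
contact_force: [-0.8, -0.4, -0.2]
opening: 0.998
finger_force: 0.0
```

Run:
```python
from h import *
c=cam("wrist");cv2.imwrite("pics/wI.png",c["img"][:,:,::-1])
rel(.4115,-.278,.18,np.radians(97-180))
```

```text
shift cm [-22.39 -24.23   6.84] turn [-0.003 -0.007 -1.566] q6 -0.33 t 22.7 F [0.  0.8 0.7] open 1.002
```

View pics/wI.png

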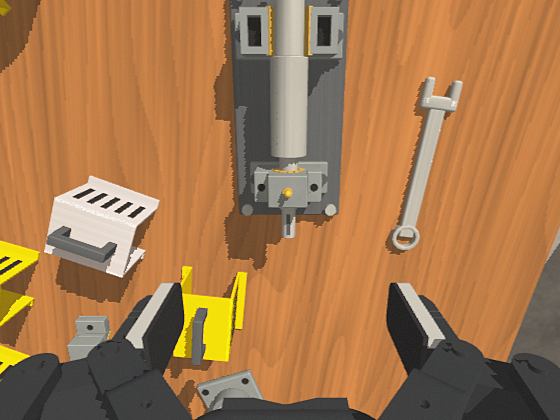

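The small cap sits home at (288,188), both ears flat on the pedestal. Next the large cap.

Call:
send_rows:
  series:
    - [[-3.73,-4.04,0,0,0,0,1],[-3.73,-4.04,0,0,0,0,1],[-3.73,-4.04,0,0,0,0,1],[-3.73,-4.04,0,0,0,0,1],[-3.73,-4.04,0,0,0,0,1],[-3.73,-4.04,0,0,0,0,1],[0,0,1.5,0,0,0.175,1],[0,0,1.5,0,0,0.175,1],[0,0,1.5,0,0,0.175,1],[0,0,1.5,0,0,0.175,1]]

```text
time: 23.95
eef_pos: [0.4121, -0.2774, 0.1879]
tcp_rot: [0.88, 0.476, -0.001, -0.003]
contact_force: [-0.2, 0.3, -0.1]
opening: 1.003
finger_force: 0.0
```

Call:
send_rows:
  series:
    - [[0,0,1.5,0,0,0.175,1],[0,0,1.5,0,0,0.175,1],[0,0,1,0,0,0.175,1],[0,0,0,0,0,0.175,1],[0,0,0,0,0,0.175,1],[0,0,0,0,0,0,1],[0,0,0,0,0,0,1]]

```text
time: 24.82
eef_pos: [0.4125, -0.2777, 0.1497]
tcp_rot: [0.998, 0.063, -0.002, -0.001]
contact_force: [-1.0, -0.7, 0.5]
opening: 1.0
finger_force: 0.0
```

Run:
```python
from m2 import *
c=cam("wrist");print(proj(c,[.4115,-.278,.03]))
for q in ([.4155,-.3116,.020],[.4074,-.2449,.020]):
    u,v=proj(c,q).round().astype(int);print(u,v)
    if 20<v<400: blobs(c,u,v,20,80,12,400,.020)
cv2.imwrite("pics/wJ.png",c["img"][:,:,::-1])
rel(.4115,-.2782,.0185,np.radians(97-180))
```

```text
[285.01960714 206.10895623]
328 203
[326.5 202.5] (10, 10, 74) [ 0.4155 -0.3107  0.02  ]
243 202
[243.5 202. ] (8, 9, 58) [ 0.4076 -0.2452  0.02  ]
shift cm [-0.09  0.05 13.15] turn [-0.002  0.003  0.003] q6 0.65 t 24.88 F [-0.3 -0.1 -0.4] open 1.0
```

Call:
send_rows:
  series:
    - [[-0.09,0.03,3,-0.002,0.003,0.004,1],[0,0,4,0,0,0,1],[0,0,3,0,0,0,1],[0,0,2,0,0,0,1],[0,0,1.1,0,0,0,1],[0,0,0,0,0,0,1],[0,0,0,0,0,0,1]]

```text
time: 25.75
eef_pos: [0.4129, -0.2793, 0.0208]
tcp_rot: [0.998, 0.06, 0.001, 0.001]
contact_force: [0.3, 0.4, 0.2]
opening: 1.001
finger_force: 0.0
```

Run:
```python
from h import *
rel(.4115,-.278,.0185,np.radians(-83.1))
```

```text
shift cm [-0.12 -0.14  0.23] turn [ 0.002 -0.002 -0.001] q6 0.65 t 25.75 F [0.3 0.4 0.2] open 1.001
```

Call:
send_rows:
  series:
    - [[-0.12,-0.1,0.2,0,0,0,1],[0,0,0,0,0,0,1],[0,0,0,0,0,0,-1],[0,0,0,0,0,0,-1],[0,0,0,0,0,0,-1],[0,0,0,0,0,0,-1],[0,0,0,0,0,0,-1]]
  force: 60

```text
time: 26.62
eef_pos: [0.4113, -0.278, 0.0183]
tcp_rot: [0.998, 0.059, 0.001, 0.001]
contact_force: [-0.4, 0.3, 4.8]
opening: 0.554
finger_force: 63.6
```

Call:
send_rows:
  series:
    - [[0,0,0,0,0,0,-1],[0,0,-2,0,0,0,-1],[0,0,-4,0,0,0,-1],[0,0,-5,0,0,0,-1],[0,0,-5,0,0,0,-1],[0,0,-2,0,0,0,-1],[0,0,0,0,0,0,-1],[0,0,0,0,0,0,-1]]

```text
time: 27.62
eef_pos: [0.4095, -0.2766, 0.195]
tcp_rot: [0.998, 0.059, -0.001, -0.001]
contact_force: [-0.1, 0.2, -4.8]
opening: 0.549
finger_force: 63.1
```

Run:
```python
from h import *
rel(.6087,.1075,.15,np.radians(7.3))
```

```text
shift cm [ 24.34 -35.77   4.56] turn [-1.000e-03  3.000e-03  1.562e+00] q6 0.65 t 27.62 F [-0.1  0.2 -4.8] open 0.549
```

Call:
send_rows:
  series:
    - [[2.7,-3.97,0,0,0,0,-1],[2.7,-3.97,0,0,0,0,-1],[2.7,-3.97,0,0,0,0,-1],[2.7,-3.97,0,0,0,0,-1],[2.7,-3.97,0,0,0,0,-1],[2.7,-3.97,0,0,0,0,-1],[2.7,-3.97,0,0,0,0,-1],[2.7,-3.97,0,0,0,0,-1],[2.74,-4.01,0,0,0,0,-1],[0,0,0,0,0,-0.1755,-1]]

```text
time: 28.88
eef_pos: [0.6095, 0.1093, 0.1941]
tcp_rot: [0.989, 0.151, -0.002, -0.0]
contact_force: [0.5, -0.9, -4.3]
opening: 0.551
finger_force: 63.4
```

Call:
send_rows:
  series:
    - [[0,0,0,0,0,-0.1753,-1],[0,0,0,0,0,-0.1753,-1],[0,0,0,0,0,-0.1753,-1],[0,0,0,0,0,-0.1753,-1],[0,0,0,0,0,-0.1753,-1],[0,0,0,0,0,-0.1753,-1],[0,0,0,0,0,-0.1753,-1],[0,0,0,0,0,-0.1753,-1],[0,0,0,0,0,0,-1],[0,0,0,0,0,0,-1]]

```text
time: 30.12
eef_pos: [0.6093, 0.1063, 0.196]
tcp_rot: [0.662, 0.749, -0.001, -0.0]
contact_force: [0.6, 0.2, -4.1]
opening: 0.543
finger_force: 63.4
```

Run:
```python
from h import *
rel(.6087,.1075,.074,np.radians(7.3))
```

```text
shift cm [ 0.13 -0.02 12.2 ] turn [-0.002  0.001 -0.004] q6 -0.11 t 30.12 F [ 0.6  0.2 -4.1] open 0.543
```

Call:
send_rows:
  series:
    - [[0.13,0,3,0,0,-0.004,-1],[0,0,4,0,0,0,-1],[0,0,3,0,0,0,-1],[0,0,1.5,0,0,0,-1],[0,0,0.7,0,0,0,-1],[0,0,0,0,0,0,-1],[0,0,0,0,0,0,-1],[0,0,0,0,0,0,-1]]

```text
time: 31.12
eef_pos: [0.6108, 0.1076, 0.0772]
tcp_rot: [0.66, 0.751, 0.001, 0.002]
contact_force: [0.6, 0.1, -3.0]
opening: 0.553
finger_force: 63.3
```

Run:
```python
from h import *
rel(.6087,.1075,.0623,np.radians(7.3))
```

```text
shift cm [ 0.02 -0.22  1.49] turn [0.004 0.001 0.002] q6 -0.12 t 31.12 F [ 0.6  0.1 -3. ] open 0.553
```

Call:
send_rows:
  series:
    - [[0.02,-0.2,0.3,0.004,0.001,0,-1],[0,0,0.3,0,0,0,-1],[0,0,0.3,0,0,0,-1],[0,0,0.2,0,0,0,-1],[0,0,0.2,0,0,0,-1],[0,0,0,0,0,0,-1]]

```text
time: 31.88
eef_pos: [0.6081, 0.1074, 0.0628]
tcp_rot: [0.66, 0.751, -0.001, -0.001]
contact_force: [-0.4, 0.3, -3.4]
opening: 0.554
finger_force: 63.5
```

Call:
send_rows:
  series:
    - [[0,0,0.15,0,0,0,-1],[0,0,0.15,0,0,0,-1],[0,0,0,0,0,0,-1],[0,0,0,0,0,0,-1]]

```text
time: 32.38
eef_pos: [0.6082, 0.1075, 0.0624]
tcp_rot: [0.66, 0.752, -0.001, -0.001]
contact_force: [-7.0, -0.6, 7.5]
opening: 0.549
finger_force: 64.8
```

Home at 0.0624 (expected 0.0623). Release, lift and look at it.

Call:
send_rows:
  series:
    - [[0,0,0,0,0,0,0.5],[0,0,0,0,0,0,0.7],[0,0,0,0,0,0,0.8],[0,0,-2,0,0,0,0.8],[0,0,-5,0,0,0,1],[0,0,-5,0,0,0,1],[0,0,-5,0,0,0,1],[0,0,-2,0,0,0,1],[0,0,0,0,0,0,1],[0,0,0,0,0,0,1]]

```text
time: 33.62
eef_pos: [0.6073, 0.1075, 0.2471]
tcp_rot: [0.66, 0.751, -0.002, -0.003]
contact_force: [0.1, 0.3, -0.2]
opening: 0.993
finger_force: 0.0
```

```bash
cat > g.py <<'E'
from h import *
import sys,pickle
def handle(c,u,v,w):
    I=c["img"].astype(int);sub=I[max(v-w,0):v+w,max(u-w,0):u+w]
    m=((sub.max(2)<110)&(sub.max(2)-sub.min(2)<25)).astype(np.uint8)
    k,lab,st,ce=cv2.connectedComponentsWithStats(m)
    for i in range(1,k):
        if st[i,4]>150:
            pts=np.argwhere(lab==i)[:,::-1].astype(np.float32);r=cv2.minAreaRect(pts)
            box=cv2.boxPoints(r)+[max(u-w,0),max(v-w,0)];P=np.array([ray(c,*b,.087) for b in box])
            e=[P[1]-P[0],P[2]-P[1]];l=[np.linalg.norm(x) for x in e];L=e[int(np.argmax(l))]
            print("px",np.round(box.mean(0),1),"area",st[i,4],"c",P.mean(0).round(4),"size",np.round(l,4),"ang",np.degrees(np.arctan2(L[1],L[0])).round(1))
E
python3 - <<'E'
from g import *
c=cam("wrist");cv2.imwrite("pics/wK.png",c["img"][:,:,::-1])
t=cam("top");cv2.imwrite("pics/tK.png",t["img"][:,:,::-1])
A=pickle.load(open("wA.pkl","rb"));handle(A,228,250,35)
handle(t,343,261,18)
rel(.48,-.11,.25,np.radians(7.3))
E
```

```text
px [226.7 249.8] area 424 c [ 0.4406 -0.1075  0.087 ] size [0.0625 0.0099] ang -14.5
shift cm [-19.92 -15.43  -0.22] turn [-0.008 -0.001  0.002] q6 -0.12 t 33.73 F [ 0.1  0.2 -0.5] open 1.001
```

View pics/wK.png

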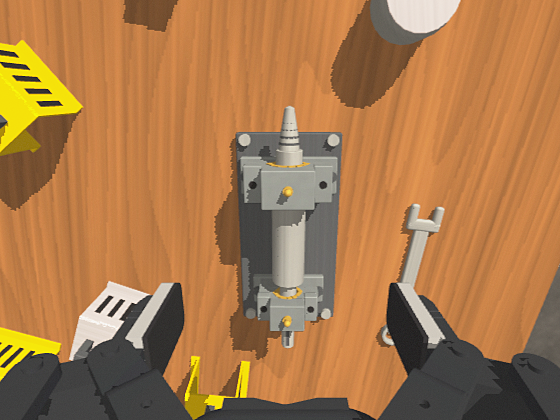

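Both caps sit home, large at (288,187) and small at (287,311). The guard's handle from the earlier view is at about (0.4406, -0.1075), -14.5°. I'll go above it and refine.

Call:
send_rows:
  series:
    - [[-3.9,-3.73,0,0,0,0,1],[-3.9,-3.73,0,0,0,0,1],[-3.9,-3.73,0,0,0,0,1],[-3.9,-3.73,0,0,0,0,1],[-3.6,-3.73,0,-0.008,0,0,1],[0,0,1,0,0,-0.17,1],[0,0,1,0,0,-0.17,1],[0,0,1,0,0,-0.17,1],[0,0,1,0,0,-0.17,1],[0,0,1,0,0,-0.17,1]]

```text
time: 34.98
eef_pos: [0.4478, -0.1066, 0.1982]
tcp_rot: [0.289, 0.957, 0.001, 0.001]
contact_force: [-0.2, 0.4, -0.3]
opening: 1.0
finger_force: 0.0
```

Call:
send_rows:
  series:
    - [[0,0,0,0,0,-0.17,1],[0,0,0,0,0,-0.17,1],[0,0,0,0,0,0,1],[0,0,0,0,0,0,1]]

```text
time: 35.48
eef_pos: [0.4483, -0.1068, 0.1995]
tcp_rot: [0.126, 0.992, 0.001, 0.002]
contact_force: [0.6, -0.3, 0.6]
opening: 1.001
finger_force: 0.0
```

Run:
```python
from g import *
c=cam("wrist");cv2.imwrite("pics/wL.png",c["img"][:,:,::-1])
u,v=proj(c,[.4406,-.1075,.087]).round().astype(int);print(u,v)
handle(c,u,v,75)
rel(.4406,-.1075,.15,np.radians(75.5))
```

```text
282 200
px [283.  188.5] area 607 c [ 0.4331 -0.1046  0.087 ] size [0.0553 0.0085] ang 165.1
shift cm [ 0.76 -0.27  4.97] turn [0.002 0.004 0.   ] q6 -1.78 t 35.52 F [0.5 0.2 0.3] open 1.0
```

Run:
```python
from g import *
rel(.4345,-.105,.0675,np.radians(75.2))
```

```text
shift cm [ 1.44 -0.2  13.22] turn [0.002 0.004 0.005] q6 -1.78 t 35.52 F [0.5 0.2 0.3] open 1.0
```

Call:
send_rows:
  series:
    - [[1.44,-0.2,2,0.002,0.004,0.005,1],[0,0,4,0,0,0,1],[0,0,4,0,0,0,1],[0,0,2,0,0,0,1],[0,0,1.1,0,0,0,1],[0,0,0,0,0,0,1],[0,0,0,0,0,0,1]]

```text
time: 36.4
eef_pos: [0.4353, -0.1058, 0.0703]
tcp_rot: [0.128, 0.992, -0.0, 0.001]
contact_force: [0.7, -0.0, -0.2]
opening: 1.002
finger_force: 0.0
```

Run:
```python
from g import *
rel(.4345,-.105,.0675,np.radians(75.2))
```

```text
shift cm [0.1  0.05 0.28] turn [-0.     0.003  0.002] q6 -1.78 t 36.4 F [ 0.7 -0.  -0.2] open 1.002
```

Call:
send_rows:
  series:
    - [[0.1,0.05,0.28,0,0.003,0,1],[0,0,0,0,0,0,1],[0,0,0,0,0,0,-1],[0,0,0,0,0,0,-1],[0,0,0,0,0,0,-1],[0,0,0,0,0,0,-1],[0,0,0,0,0,0,-1],[0,0,0,0,0,0,-1],[0,0,0,0,0,0,-1],[0,0,0,0,0,0,-1]]
  force: 60

```text
time: 37.65
eef_pos: [0.4337, -0.1046, 0.0665]
tcp_rot: [0.128, 0.992, 0.0, -0.001]
contact_force: [1.8, 0.8, 0.4]
opening: 0.102
finger_force: 58.7
```

Call:
send_rows:
  series:
    - [[0,0,-2,0,0,0,-1],[0,0,-4,0,0,0,-1],[0,0,-5,0,0,0,-1],[0,0,-3,0,0,0,-1],[0,0,-1,0,0,0,-1],[0,0,0,0,0,0,-1],[0,0,0,0,0,0,-1]]

```text
time: 38.52
eef_pos: [0.4327, -0.1042, 0.214]
tcp_rot: [0.128, 0.992, 0.001, -0.003]
contact_force: [0.7, -0.9, -3.5]
opening: 0.096
finger_force: 58.8
```

Run:
```python
from g import *
c=cam("wrist");cv2.imwrite("pics/wM.png",c["img"][:,:,::-1]);pickle.dump(c,open("wM.pkl","wb"))
rel(.6172,.041,.22,np.radians(7.3))
```

```text
shift cm [-14.16  18.72  -0.66] turn [-0.003 -0.006  1.187] q6 -1.78 t 38.58 F [-0.6  0.6 -2.6] open 0.105
```

Call:
send_rows:
  series:
    - [[-2.36,3.12,0,0,0,0,-1],[-2.36,3.12,0,0,0,0,-1],[-2.36,3.12,0,0,0,0,-1],[-2.36,3.12,0,0,0,0,-1],[-2.36,3.12,0,0,0,0,-1],[-2.36,3.12,0,0,0,0,-1],[0,0,0,0,0,0.148,-1],[0,0,0,0,0,0.148,-1],[0,0,0,0,0,0.148,-1],[0,0,0,0,0,0.148,-1]]

```text
time: 39.83
eef_pos: [0.6175, 0.0407, 0.2137]
tcp_rot: [0.414, 0.91, -0.001, -0.003]
contact_force: [-0.5, -0.2, -2.8]
opening: 0.102
finger_force: 59.0
```

Call:
send_rows:
  series:
    - [[0,0,0,0,0,0.148,-1],[0,0,0,0,0,0.148,-1],[0,0,0,0,0,0.148,-1],[0,0,0,0,0,0.148,-1],[0,0,0,0,0,0,-1],[0,0,0,0,0,0,-1],[0,0,0,0,0,0,-1]]

```text
time: 40.7
eef_pos: [0.6181, 0.0406, 0.2157]
tcp_rot: [0.659, 0.752, -0.001, -0.001]
contact_force: [0.1, -0.0, -3.5]
opening: 0.099
finger_force: 59.0
```

Run:
```python
from g import *
rel(.6172,.041,.12,np.radians(7.3))
c=cam("wrist");cv2.imwrite("pics/wN.png",c["img"][:,:,::-1])
```

```text
shift cm [ 0.05 -0.06  9.57] turn [-0.003 -0.001  0.005] q6 -0.23 t 40.7 F [ 0.1 -0.  -3.5] open 0.099
```

View pics/wN.png

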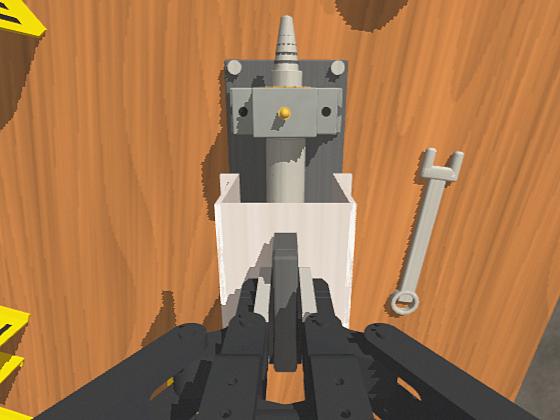

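The guard hangs straight over the barrel: hood edge at row 204, handle end at row 233. From these I work out its offset along x.

Run:
```python
from g import *
c=cam("wrist");s=ctrl.get_state();T=Ro.from_quat(s["tcp_rot"]).as_matrix()
for u,v,dz in [(285,204,-.0035),(285,233,.0215)]: print(((T.T@(ray(c,u,v,s["eef_pos"][2]+dz)-s["eef_pos"]))*1000).round(1))
```

```text
[37.4 -0.6  3.5]
[ 34.1  -0.6 -21.5]
```

Offset is within about 3 mm, well inside the 11 mm of play. Lowering.

Call:
send_rows:
  series:
    - [[0.1,-0.06,3,-0.003,0,0.005,-1],[0,0,3,0,0,0,-1],[0,0,2.5,0,0,0,-1],[0,0,2,0,0,0,-1],[0,0,1,0,0,0,-1],[0,0,0.8,0,0,0,-1],[0,0,0,0,0,0,-1],[0,0,0,0,0,0,-1]]

```text
time: 41.8
eef_pos: [0.6183, 0.0415, 0.0941]
tcp_rot: [0.661, 0.75, 0.001, 0.001]
contact_force: [-0.3, -0.3, -3.0]
opening: 0.098
finger_force: 59.0
```

Run:
```python
from g import *
rel(.6172,.041,.0785,np.radians(7.3))
```

```text
shift cm [-0.04 -0.12  1.56] turn [ 0.003 -0.    -0.001] q6 -0.22 t 41.8 F [-0.3 -0.3 -3. ] open 0.098
```

Call:
send_rows:
  series:
    - [[0,-0.1,0.5,0.003,0,0,-1],[0,0,0.4,0,0,0,-1],[0,0,0.3,0,0,0,-1],[0,0,0.15,0,0,0,-1],[0,0,0,0,0,0,-1],[0,0,0,0,0,0,-1]]

```text
time: 42.55
eef_pos: [0.6167, 0.0415, 0.0798]
tcp_rot: [0.661, 0.75, -0.0, -0.001]
contact_force: [-0.6, -0.1, -2.6]
opening: 0.101
finger_force: 59.0
```

Call:
send_rows:
  series:
    - [[0,0,0.1,0,0,0,-1],[0,0,0.1,0,0,0,-1],[0,0,0,0,0,0,-1],[0,0,0,0,0,0,-1]]

```text
time: 43.05
eef_pos: [0.6172, 0.0414, 0.0784]
tcp_rot: [0.661, 0.75, -0.0, -0.0]
contact_force: [-0.2, -0.1, 1.4]
opening: 0.101
finger_force: 59.6
```

The feet are on the plate at 0.0784. Release and lift clear.

Call:
send_rows:
  series:
    - [[0,0,0,0,0,0,-0.3],[0,0,0,0,0,0,0],[0,0,0,0,0,0,0],[0,0,0,0,0,0,0],[0,0,-2,0,0,0,0],[0,0,-5,0,0,0,0],[0,0,-5,0,0,0,0],[0,0,-5,0,0,0,0],[0,0,0,0,0,0,0],[0,0,0,0,0,0,0]]

```text
time: 44.3
eef_pos: [0.6168, 0.0414, 0.2485]
tcp_rot: [0.661, 0.75, -0.0, -0.001]
contact_force: [0.5, -0.1, 0.4]
opening: 0.502
finger_force: 0.0
```

Run:
```python
from g import *
c=cam("wrist");s=ctrl.get_state()
hsv=cv2.cvtColor(c["img"],cv2.COLOR_RGB2HSV)
# guard hood top at z=.075: bright, unsaturated
m=((hsv[...,1]<40)&(hsv[...,2]>205)).astype(np.uint8);m[300:,:]=0
k,l,st,ce=cv2.connectedComponentsWithStats(m)
for i in range(1,k):
    if st[i,4]>800:
        x,y,w,h,a=st[i];print("white",(x,y,w,h,a))
X=np.array([.6172,.041,0]);a=np.radians(97.3);ex=np.array([np.cos(a),np.sin(a),0]);ey=np.array([-ex[1],ex[0],0])
for sx in(-40,40):
  for sy in(-28,28): print(sx,sy,proj(c,X+ex*sx/1e3+ey*sy/1e3+[0,0,.075]).round())
u,v=proj(c,X+[0,0,.1]).round().astype(int);handle_z=.099
handle(c,u,v,60)
print("brass nipples");b=((hsv[...,0]>18)&(hsv[...,0]<28)&(hsv[...,1]>150)&(hsv[...,2]>120)).astype(np.uint8)
k,l,st,ce=cv2.connectedComponentsWithStats(b)
for i in range(1,k):
    if 15<st[i,4]<400: print(ce[i].round(1),st[i,4],ray(c,*ce[i],.092).round(4))
# ear bolts
from m2 import blobs
for nm,ctr,d,z in(("L",[.6087,.1075],.033,.064),("S",[.6258,-.0256],.025,.062)):
  for sg in(-1,1):
    q=np.array([*ctr,z])+ey*sg*d;u,v=proj(c,q).round().astype(int);print(nm,u,v,q.round(4));blobs(c,u,v,14,80,12,300,z)
cv2.imwrite("pics/final.png",c["img"][:,:,::-1])
```

```text
white (np.int32(251), np.int32(139), np.int32(72), np.int32(93), np.int32(4073))
-40 -28 [316. 230.]
-40 28 [257. 230.]
40 -28 [318. 144.]
40 28 [254. 144.]
px [256.  195.5] area 2247 c [0.5913 0.0316 0.087 ] size [0.1093 0.0368] ang 94.6
px [320.  195.5] area 1239 c [0.6474 0.0388 0.087 ] size [0.0301 0.1093] ang -80.0
px [285. 195.] area 615 c [0.6164 0.0374 0.087 ] size [0.0086 0.0585] ang -82.5
brass nipples
[14.8  3.4] 29 [0.4001 0.1597 0.092 ]
[34.9 37.1] 239 [0.4127 0.1387 0.092 ]
[ 7.7 10.2] 30 [0.3944 0.1546 0.092 ]
[28.8 16.9] 32 [0.4095 0.152  0.092 ]
[ 5.3 27.7] 51 [0.3912 0.1424 0.092 ]
[31.8 28.5] 47 [0.411  0.1444 0.092 ]
[284.9 111.9] 84 [0.6073 0.1085 0.092 ]
[283.8 235.9] 56 [0.6198 0.0016 0.092 ]
[285. 260.] 72 [ 0.624 -0.022  0.092]
[ 16.2 320.6] 32 [ 0.3701 -0.1209  0.092 ]
[235.5 350. ] 216 [ 0.5869 -0.1281  0.092 ]
[245.5 329. ] 22 [ 0.5947 -0.1018  0.092 ]
[  5.4 339.5] 16 [ 0.3568 -0.145   0.092 ]
[242.7 356.9] 34 [ 0.5949 -0.1358  0.092 ]
[225.3 375. ] 76 [ 0.5789 -0.1609  0.092 ]
[  2.9 366.4] 16 [ 0.3501 -0.1795  0.092 ]
[ 20.  393.2] 20 [ 0.3639 -0.2132  0.092 ]
[ 24.2 409.2] 26 [ 0.366  -0.2351  0.092 ]
[ 13. 412.] 19 [ 0.3534 -0.2407  0.092 ]
L 324 112 [0.6414 0.1117 0.064 ]
[322.5 110.5] (8, 8, 50) [0.64   0.1125 0.064 ]
L 249 112 [0.576  0.1033 0.064 ]
[236. 116.] (3, 19, 33) [0.565  0.0982 0.064 ]
[247.5 111. ] (8, 9, 57) [0.5747 0.1038 0.064 ]
S 311 250 [ 0.6506 -0.0224  0.062 ]
[310. 251.] (7, 7, 35) [ 0.6494 -0.0234  0.062 ]
S 262 250 [ 0.601  -0.0288  0.062 ]
[250.5 249.5] (6, 28, 116) [ 0.5899 -0.0294  0.062 ]
[260.5 251. ] (8, 7, 41) [ 0.6    -0.0298  0.062 ]
```

Everything measures within about 2 mm of home: cap bolts on their predicted spots, guard handle over the centre at the right angle, and the gripper clear. Handing in.

```bash
python3 -c "
from plant import ctrl
print(ctrl.sign_off())"
```

```text
the job is handed in; nothing more can be done
None
```

I handed the job in at about 44 s. The spindle lies in both pedestals, thick end in the large one, both caps are home and the guard stands over the barrel. My last measurements put the caps and guard within about 2 mm of target; the hand-in returned no verdict.

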